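# Lift a freshly glued toy wheel with spring tongs

### The job

The small toy wheel on the wooden drying stand has wet glue on it: draw the spring tongs up out of their upright holder, close them on the wheel's tread, lift it off the stand and carry it over the round white inspection plate. Finish while still holding the tongs closed on the wheel, keeping it motionless above the middle of the plate, roughly 10 cm above the plate; nothing is put down or let go. Only the tongs may touch the wheel, never the robot itself, and the other things on the bench stay where they are.

Things in the scene. Friction and masses are not known exactly. Their poses are not given: they have to be found in the camera images.
- holder: White plastic rectangular cup, open at the top, fixed to the bench. Origin at the centre of its underside, z up. Outer 36 mm (own x) by 84 mm (own y), rim 70 mm high, walls 4 mm, inner floor 4 mm above the bench; flat foot 60 x 100 mm, 4 mm thick. The tongs stand in it jaws down, their axes parallel to its axes within a few degrees.
- tongs: Loose spring tongs, 85 g, 147 mm long, upright in the holder, hinged steel end up. Origin: midway between the arms at the jaws' lower ends (foot). Own z up to the hinges (141 mm above foot), own y: line along which the arms open and close, own x: across the arms' flat. Steel arms 14 mm wide with black grips 18 mm wide outside, 79 to 131 mm above foot; rubber jaws 20 mm wide (x), 24 mm tall.
- tongs_grip (a point): Point midway between the two black grips, 104 mm above the foot, 43 mm below the top: pinch here from above, fingers closing along own y. Axes as the tongs. Width over the grips here: 51 mm free, 43 mm with the jaws 30 mm apart (grip faces then parallel); 1 mm less here closes the jaws about 3.4 mm. At 48 mm the tongs are held firmly, jaws still about 48 mm apart.
- tongs_tip (a point): Point midway between the two jaws, half-way up the jaws, 12 mm above the foot and 92 mm below tongs_grip. Axes as the tongs. The jaws are about 58 mm apart (inside) when free.
- tongs_left (a joint): Closing angle of one arm (the other mirrors it), rad: 0 = sprung fully open (jaws 58 mm apart), 0.104 = jaws 30 mm apart and parallel, 0.16 = shut stop (15 mm). The spring pushes each finger at the grips with about 6 N when open, 14 N at 0.104; a grip strength of 40 to 60 N holds the wheel well.
- stand: Fixed wooden drying stand: round foot 60 mm across and 8 mm thick, with a round post 20 mm across in the middle whose flat top is 40 mm above the bench. Origin at the centre of its underside.
- wheel: Small loose toy wheel, black rubber tyre and grey hub, 30 mm across and 16 mm thick, about 20 g, lying flat on top of the post of the stand (overhanging the post about 5 mm all round). Origin at the centre of its underside, own z along its axle.
- wheel_center (a point): Centre of the small toy wheel, 8 mm above its underside.
- plate: Fixed round white inspection plate, 120 mm across and 8 mm thick, on the bench. Origin at the centre of its underside.
- big_wheel_center (a point): Bystander: centre of a larger toy wheel, 52 mm across, 24 mm thick, lying flat on the bench. Leave alone.
- glue_bottle: Bystander: small white bottle with black cap, 36 mm across, 100 mm tall. Origin at the centre of its underside. Leave alone.
- toy_car: Bystander: blue plastic toy car, 70 x 110 mm, 55 mm tall. Origin at the centre of its underside. Leave alone.
- screwdriver: Bystander: screwdriver lying on the bench. Leave alone.
There are look-alikes about, which are no part of the job. Of the things like the stand, leave any that is blue, green or red; of the rest the smaller one is meant.

How it is judged (in metres and radians):
On the way, in this order (a step that is already met when the one before it is completed fails the run):
1. the tongs are held in the gripper, drawn up clear of the holder (height (world z) of tongs_tip above 0.085 m and contact force between the fingers and tongs above 1 N), for 0.2 s.
2. the wheel is nipped between the jaws and lifted off the stand (height (world z) of wheel_center above 0.065 m and contact force between wheel and stand below 0.05 N and contact force between the fingers and tongs above 1 N and contact force between tongs and wheel above 0.5 N and distance between wheel_center and tongs_tip below 0.022 m), for 0.2 s.
At the end, for the whole second after the job is handed in: Wheel between the jaws (centre within 22 mm of their midpoint), tongs in the gripper; wheel centre 65 to 220 mm above the bench, within 45 mm of the plate's centre sideways, under 30 mm/s; stand, plate and fingers do not touch the wheel, nor the plate the tongs (all of step 2 and height (world z) of wheel_center below 0.22 m and horizontal distance between wheel_center and plate below 0.045 m and linear speed of wheel below 0.03 m/s and contact force between each of tongs, wheel and plate below 0.05 N and contact force between wheel and the fingers below 0.05 N); the arm keeps its last pose, push and grip.
It fails at once if the robot itself touches the wheel (contact force between any of the fingers, the arm and wheel above 0.3 N).
It fails at once if the big wheel is disturbed (moved over 20 mm) (distance of big_wheel_center from where it was at the start of the episode above 0.02 m).
It fails at once if the glue bottle is disturbed (moved over 20 mm) (distance of glue_bottle from where it was at the start of the episode above 0.02 m).
It fails at once if the toy car is disturbed (moved over 20 mm) (distance of toy_car from where it was at the start of the episode above 0.02 m).
It fails at once if the screwdriver is disturbed (moved over 20 mm) (distance of screwdriver from where it was at the start of the episode above 0.02 m).
It also fails if it takes over 54 s, if anything falls off the work surface, if the arm or the gripper's body presses on something with over 40 N, if the wrist force passes 120 N, or if a joint passes its speed limit or range.

### The arm

A 6-joint arm with a two-finger parallel gripper is mounted at the origin on the work surface. World frame = base frame: x ahead of the robot, y to its left, z up, the work surface at z = 0. Lengths are in m, angles in degrees, forces in N, time in s.
With the tool pointing down it reaches from about 0.4 to 0.825 m from the base axis. Payload 7 kg.
Tool frame: the origin (TCP) lies on the front face of the gripper's body, between the roots of the fingers; the fingertips stand 66 mm ahead of it and the grasp point (between the pads) lies 47 mm ahead of it; z points along the fingers, y is the line along which they close (so a half turn about z gives the same grasp; the last joint's range is limited). The gripper opens to 88 mm and grips with 3 to 60 N. Pads are 19 mm wide; open, the fingers measure 130 mm over their backs; the gripper's body (78 mm by 193 mm) begins 47 mm behind the grasp point.
Start: joints at [85.205, 20.546, 0.682, 0, -70.136, -16.507], TCP at [0.245, 0.629, 0.292] pointing down, gripper open.
Joint ranges: [-176.03, 176.03], [-82.01, 121.73], [-58.28, 71.71], [-173.87, 95.51], [-174.79, -0.11], [-173.66, 173.66]. Speed limits (degrees/s): [136.94, 136.94, 172.46, 180, 180, 180].

### API

Orientations are given as [roll, pitch, yaw] about the fixed x, y, z axes, in that order (R = Rz(yaw) Ry(pitch) Rx(roll)).
In Python, from plant import ctrl gives the robot as it stands.
- The arm moves only by the tool send_rows, never from a script. Its argument "deltas" is a list of rows, each a list of 2 entries, a list of its own where there are three numbers: the shift along the tool's x, y, z each as a share of 800 mm, from -1 to 1, then the turn about the tool's z as a share of 90 degrees, from -1 to 1. A call has exactly 5 rows; each row is the pose to reach, as a shift and turn from the pose commanded when the call began, along the tool's axes at that moment; what a row does not reach only later rows make up. A row lasts 1/12 s, in which the tool goes at most 41.7 mm and 7.16 degrees, less where a joint would pass 70% of its speed; a pose out of reach is approached as far as the arm can. A call with a number of a shift or a turn outside -1 to 1 is refused whole. A call with a gripper value outside its range is refused whole. "gripper" is the opening, from 0 (shut) to 1 (fully open), set as the call begins (left out, the last holds). The fingers move at their own pace and stop on an object; the grip force is fixed at half the most. Time passes only in rows, so rows that repeat a pose let the fingers close, or fill a call up. It gives the time, the measured TCP pose, the force, the opening and the grip force at its end, in the units of the state.
- ctrl.get_obs(): the state, without advancing time (a new reading comes with each control period).
- ctrl.snapshot(name): name is "scene" or "side" or "wrist"; returns a dict with "color" (420x560x3 uint8, red, green, blue), "vertical_fov" (degrees; the focal length in pixels is half the picture's height over the tangent of half this angle, whatever the lens; pixels are square), "cx", "cy" (the principal point, pixels), "rvec" (rotation vector, rad) and "tvec" (3), from world to camera coordinates, as OpenCV has them. Camera axes: x right, y down, z forward; pixel columns grow to the right and rows downward; lengths in m; the calibration is good to about 2 mm. A picture is of the moment at which its call begins. There is no depth.
- ctrl.close_job(): hands the job in; it is judged then, once.
Trained networks look in a picture, given as the dict that the camera call returned (one of the last four; its "shot" number tells which), for a name from the list of things; names that differ only in an ending like _2 or _b are one class to them, and where a whole thing is asked for, a point or a joint stands for the part that bears it (a point fixed in the world has none). Each returns a list of dicts, best first, with "conf" (0 to 1); they miss things now and then, are a little off and sometimes report something else, mostly with a low value. They report only what shows in the picture. A call takes as long as a camera call. They do not tell look-alikes from the thing itself.
- ctrl.boxes_of(picture, thing): "xy" ([column, row] as shares, 0 to 1, of the picture: columns of its width, rows of its height, amid what is visible of it).
- ctrl.cut_out(picture, thing): "pixels" (420x560 bool, what is visible of it) and "xy" ([column, row] as shares, 0 to 1, of the picture: columns of its width, rows of its height, amid what is visible of it).
The state is a dict: "clock": time; "joint_pos": joint angles; "qvel": joint speeds; "tau": joint torques, N m; "tool_pos": TCP position; "orientation": TCP orientation; "force": force on the tool from outside, world axes, zero at the start; "moment": the same for the moment, N m; "opening": finger opening in m; "gripper_force": force on a finger pad.
Only numpy, scipy, OpenCV 4.12 (cv2) and the standard library are available. Lean on these libraries where they do the work, as an engineer would, in place of code of your own. Each camera call takes 0.05 s, during which the arm holds its last target. There are 200 camera calls.

## Working session

There is one attempt and no reset: what is moved stays moved. The work goes in short steps, Python scripts to look and compute and a tool call to move; the robot and the scene stay as the last step left them, time stands still between calls to the robot, and variables do not carry over. Pictures are saved under pics/ and viewed, at most 10 in all, crops included, and the job is handed in when it is done.

Besides the shell and the picture viewer there is one more tool, called after "Request:" as a command line: name --argument value ..., lists and objects as JSON in quotes. send_rows: Moves the arm, as the interface text tells. Shift numbers are shares of 800 mm and turn numbers shares of 90 degrees, none past 1 either way. Its arguments: {"type":"object","properties":{"deltas":{"type":"array","items":{"type":"array"}},"gripper":{"type":"number"}},"required":["deltas"]}

```bash
mkdir -p pics
cat > h.py <<'E'
import numpy as np, cv2
from plant import ctrl
def K(p):
    h,w=p["color"].shape[:2]; f=h/2/np.tan(np.radians(p["vertical_fov"])/2)
    return np.array([[f,0,p["cx"]],[0,f,p["cy"]],[0,0,1]])
def ray(p,uv):
    R=cv2.Rodrigues(np.array(p["rvec"],float))[0]; t=np.array(p["tvec"],float).ravel()
    d=R.T@np.linalg.inv(K(p))@np.array([uv[0],uv[1],1.]); return -R.T@t,d
def atz(p,uv,z):
    c,d=ray(p,uv); return c+d*(z-c[2])/d[2]
def proj(p,X):
    return cv2.projectPoints(np.array(X,float).reshape(-1,3),np.array(p["rvec"],float),np.array(p["tvec"],float),K(p),None)[0][:,0]
def px(p,xy): h,w=p["color"].shape[:2]; return np.array([xy[0]*w,xy[1]*h])
def save(p,n,crop=None,s=1):
    im=p["color"][:,:,::-1]
    if crop: a,b,c,d=crop; im=im[b:d,a:c]
    cv2.imwrite("pics/"+n,cv2.resize(im,None,fx=s,fy=s,interpolation=cv2.INTER_CUBIC))
E
python3 - <<'E'
from h import *
P={}
for n in("scene","side","wrist"):
    p=ctrl.snapshot(n);P[n]=p
    print(n,"cam",ray(p,(0,0))[0].round(3),p["vertical_fov"])
    for t,z in(("holder",.035),("tongs",.1),("stand",.02),("wheel",.048),("plate",.008),("glue_bottle",.05),("toy_car",.03),("big_wheel_center",.012),("screwdriver",.01)):
        for r in ctrl.boxes_of(p,t):
            u=px(p,r["xy"]); print(t,round(r["conf"],2),u.round(),atz(p,u,z).round(3))
im=np.vstack([P["scene"]["color"],P["side"]["color"]])
cv2.imwrite("pics/a.png",P["scene"]["color"][:,:,::-1]);cv2.imwrite("pics/b.png",P["side"]["color"][:,:,::-1])
E
```

```text
scene cam [1.126 0.718 0.692] 52.102564989567554
holder 0.84 [224. 209.] [ 0.616 -0.202  0.035]
tongs 0.53 [225. 183.] [ 0.588 -0.225  0.1  ]
stand 0.95 [320. 297.] [0.639 0.223 0.02 ]
stand 0.88 [411. 300.] [0.497 0.357 0.02 ]
stand 0.78 [365. 278.] [0.519 0.247 0.02 ]
stand 0.73 [404. 262.] [0.404 0.268 0.02 ]
stand 0.59 [375. 318.] [0.597 0.343 0.02 ]
plate 0.94 [278. 255.] [0.608 0.037 0.008]
glue_bottle 0.63 [190. 233.] [ 0.755 -0.143  0.05 ]
glue_bottle 0.62 [168. 190.] [ 0.694 -0.389  0.05 ]
glue_bottle 0.51 [365. 264.] [0.508 0.234 0.05 ]
toy_car 0.68 [249. 291.] [0.752 0.114 0.03 ]
big_wheel_center 0.76 [188. 232.] [ 0.735 -0.202  0.012]
screwdriver 0.63 [445. 331.] [0.509 0.452 0.01 ]
side cam [0.115 0.968 1.198] 48.15512803197463
holder 0.62 [299. 194.] [ 0.588 -0.17   0.035]
tongs 0.49 [300. 173.] [ 0.604 -0.209  0.1  ]
stand 0.93 [240. 275.] [0.609 0.226 0.02 ]
stand 0.67 [228. 308.] [0.582 0.347 0.02 ]
stand 0.56 [258. 324.] [0.478 0.357 0.02 ]
wheel 0.52 [268. 281.] [0.511 0.23  0.048]
plate 0.62 [273. 236.] [0.595 0.028 0.008]
toy_car 0.98 [221. 236.] [0.742 0.121 0.03 ]
toy_car 0.16 [300. 175.] [ 0.631 -0.274  0.03 ]
big_wheel_center 0.68 [268. 186.] [ 0.719 -0.182  0.012]
big_wheel_center 0.36 [298. 194.] [ 0.601 -0.193  0.012]
screwdriver 0.64 [235. 353.] [0.496 0.457 0.01 ]
wrist cam [0.313 0.601 0.385] 62.943934797956885
```

View pics/a.png

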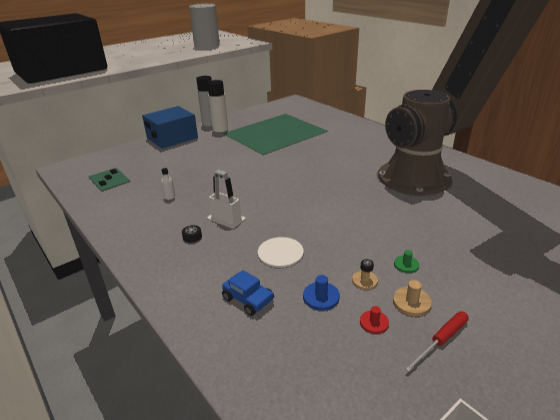

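View pics/b.png

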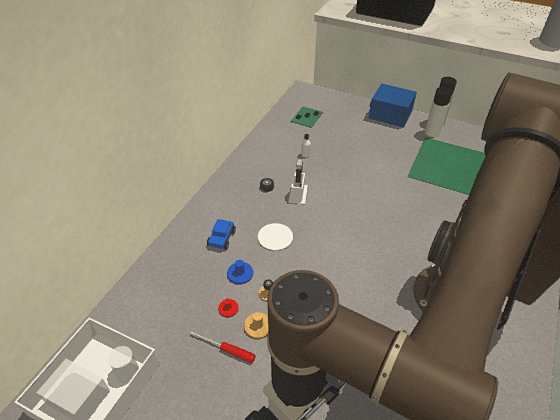

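Candidates for the stand in the scene picture are natural wood with wheel (365,278), larger natural wood (411,300), blue (320,297), red (375,318) and green (404,262). The small natural wood one carrying the wheel at (366,266) fits; I'll confirm it in a crop.

Run:
```python
from h import *
p=ctrl.snapshot("scene"); save(p,"c.png",(160,150,460,350),2.6)
o=ctrl.get_obs();print(o["clock"],o["tool_pos"],o["orientation"],o["opening"],o["force"])
```

```text
1.55 [0.24522035 0.62886271 0.29215339] [ 1.79999145e+02  4.02910059e-04 -2.13036324e+01] 0.08744068447353756 [ 0.25467084 -0.0720261   0.52229069]
```

View pics/c.png

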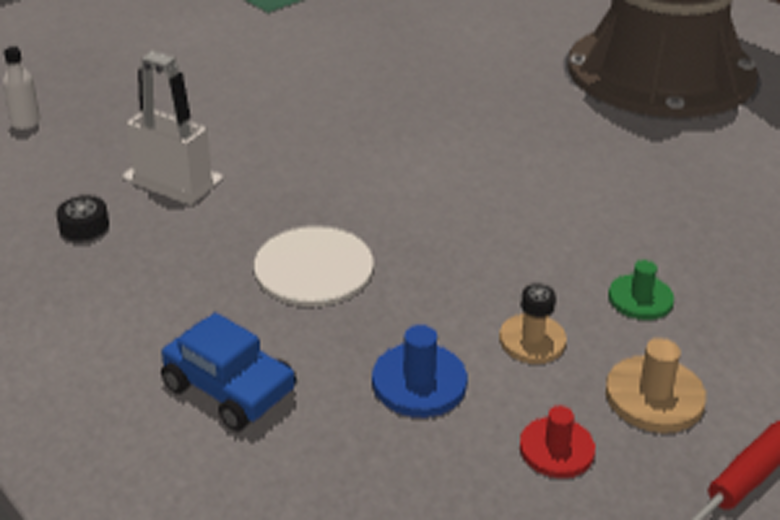

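The crop confirms it: the small wooden stand at crop (533,335) carries the wheel, and the larger wooden one at (655,390) is empty. I'm moving toward it for a near look.

Request:
send_rows --deltas '[[[0.035,0.03,0],0],[[0.075,0.065,0],0],[[0.115,0.095,0],0],[[0.155,0.13,0],0],[[0.19,0.16,0],0]]' --gripper 1

```text
clock: 1.97
tool_pos: [0.3409, 0.4523, 0.2923]
orientation: [-180.0, -0.0, -21.3]
force: [0.6, 0.5, -0.1]
opening: 0.0873
gripper_force: 0.0
```

Request:
send_rows --deltas '[[[0.035,0.03,0],0],[[0.075,0.065,0],0],[[0.115,0.095,0],0],[[0.155,0.13,0],0],[[0.19,0.16,0],0]]'

```text
clock: 2.38
tool_pos: [0.436, 0.2778, 0.2926]
orientation: [-180.0, -0.0, -21.3]
force: [0.0, 0.3, -0.1]
opening: 0.0877
gripper_force: 0.0
```

Run:
```python
from h import *
p=ctrl.snapshot("wrist");save(p,"d.png")
o=ctrl.get_obs();print(o["clock"],o["tool_pos"],o["orientation"],o["joint_pos"],ray(p,(0,0))[0])
for t,z in(("stand",.02),("wheel",.056),("plate",.008)):
    for r in ctrl.cut_out(p,t):
        m=r["pixels"].astype(np.uint8);c,rad=cv2.minEnclosingCircle(cv2.findNonZero(m))
        print(t,r["conf"],c,rad,m.sum(),atz(p,c,z))
s=ctrl.snapshot("scene");
for r in ctrl.cut_out(s,"plate"):
    m=r["pixels"].astype(np.uint8); e=cv2.fitEllipse(max(cv2.findContours(m,0,1)[0],key=len)); print("plate",r["conf"],e,atz(s,e[0],.007))
for r in ctrl.cut_out(s,"holder")+ctrl.cut_out(s,"tongs"):
    print(r["conf"],r["pixels"].sum())
```

```text
2.4333 [0.43745996 0.2735093  0.29254093] [ 1.79942766e+02 -2.67257921e-02 -2.14126955e+01] [ 5.38650182e+01  5.48046924e+00 -1.90944724e+01  4.43995502e-02
 -6.54736276e+01  1.47038250e+01] [0.5042384  0.25023016 0.38574041]
stand 0.96 (199.5419158935547, 163.58383178710938) 37.807838439941406 4288 [0.48389962 0.34844035 0.02      ]
stand 0.91 (304.44024658203125, 213.16268920898438) 26.101430892944336 2069 [0.3911546  0.26303288 0.02      ]
stand 0.86 (290.5, 102.0) 29.719621658325195 1812 [0.50734845 0.23557729 0.02      ]
stand 0.85 (275.5, 0.5) 35.50362014770508 1233 [0.59821739 0.21629026 0.02      ]
stand 0.7 (169.625, 60.25) 32.453189849853516 2967 [0.58756306 0.33276201 0.02      ]
wheel 0.66 (289.9009094238281, 102.69355010986328) 16.441099166870117 791 [0.50667323 0.23774813 0.056     ]
plate 0.39 (464.0, 0.0) 15.000100135803223 60 [0.5347959  0.04368094 0.008     ]
plate 0.71 ((280.3070068359375, 252.7030487060547), (30.640478134155273, 45.954376220703125), 87.56366729736328) [0.59694158 0.03101866 0.007     ]
plate 0.66 ((366.9040222167969, 265.4919738769531), (11.748570442199707, 13.090365409851074), 104.66522979736328) [0.46898819 0.20960274 0.007     ]
0.82 824
0.33 391
0.81 345
```

View pics/d.png

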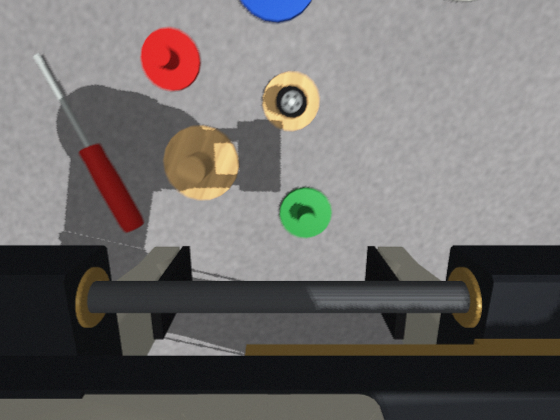

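The wheel on the small wooden stand shows at (291,101), about (0.507, 0.238) on the bench. Next is the holder.

Request:
send_rows --deltas '[[[0.02,0.04,0],0],[[0.04,0.08,0],0],[[0.06,0.12,0],0],[[0.08,0.165,0],0],[[0.08,0.17,0],0]]'

```text
clock: 3.2
tool_pos: [0.4449, 0.1268, 0.2921]
orientation: [179.9, 0.0, -21.3]
force: [-0.7, -0.6, -0.0]
opening: 0.0876
gripper_force: 0.0
```

Request:
send_rows --deltas '[[[0.02,0.04,0],0],[[0.04,0.08,0],0],[[0.06,0.12,0],0],[[0.08,0.165,0],0],[[0.08,0.17,0],0]]'

```text
clock: 3.62
tool_pos: [0.4557, -0.0232, 0.2921]
orientation: [179.9, 0.0, -21.4]
force: [0.3, 0.7, -0.1]
opening: 0.0873
gripper_force: 0.0
```

Request:
send_rows --deltas '[[[0.02,0.04,0],-0.06],[[0.04,0.08,0],-0.12],[[0.06,0.12,0],-0.18],[[0.08,0.165,0],-0.237],[[0.08,0.17,0],-0.237]]'

```text
clock: 4.03
tool_pos: [0.4667, -0.1733, 0.2918]
orientation: [179.9, 0.1, 0.4]
force: [0.3, 0.5, -0.5]
opening: 0.0874
gripper_force: 0.0
```

Run:
```python
from h import *
p=ctrl.snapshot("wrist");save(p,"e.png",None,1.4)
o=ctrl.get_obs();print(o["clock"],o["tool_pos"],o["orientation"],o["joint_pos"],ray(p,(0,0))[0])
for t,z in(("holder",.07),("tongs",.13),("plate",.008)):
    for r in ctrl.cut_out(p,t):
        m=r["pixels"].astype(np.uint8);q=cv2.minAreaRect(cv2.findNonZero(m)); print(t,r["conf"],q,m.sum(),atz(p,q[0],z))
        if t!="plate": b=cv2.boxPoints(q);print(np.array([atz(p,x,z) for x in b]).round(4)[:,:2].tolist())
```

```text
4.0833 [ 0.46615637 -0.17199163  0.29161345] [ 1.79981885e+02  7.55196841e-02 -2.58567425e-02] [ 2.46491809e+00  3.64152276e+00 -2.12569173e+01  1.63245135e-02
 -6.51777964e+01  8.75023742e+01] [ 0.54006111 -0.1733792   0.38485686]
holder 0.59 ((318.5500183105469, 35.649993896484375), (67.35650634765625, 114.47443389892578), 71.56504821777344) 4832 [ 0.59981527 -0.20703715  0.07      ]
[[0.6099, -0.153], [0.6367, -0.2408], [0.5896, -0.2622], [0.5602, -0.1708]]
tongs 0.86 ((321.98779296875, 16.314559936523438), (49.09419631958008, 99.52495574951172), 70.97439575195312) 2200 [ 0.60014643 -0.20245797  0.13      ]
[[0.6041, -0.1658], [0.6232, -0.2268], [0.5962, -0.2395], [0.5758, -0.1767]]
plate 0.57 ((87.0, 59.0), (118.0, 120.0), 90.0) 11663 [0.58848827 0.02062881 0.008     ]
```

View pics/e.png

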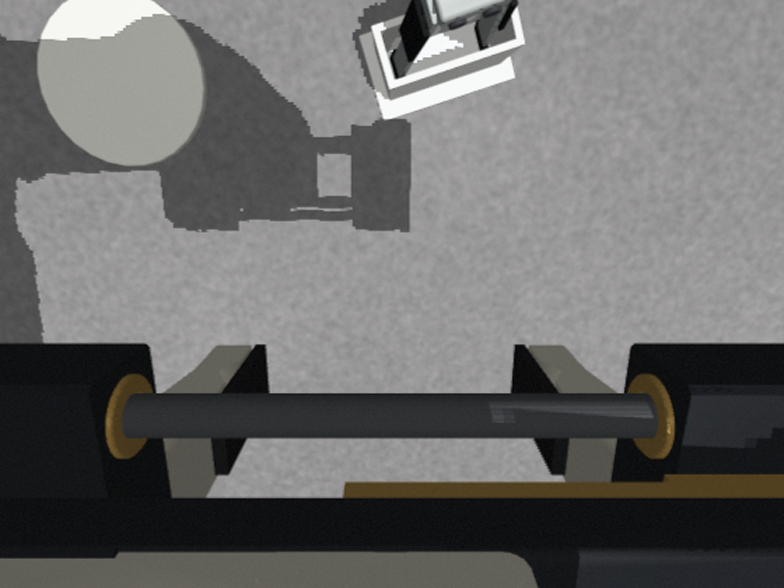

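The plate is at picture (120,80) and the holder with tongs at (445,45), cut off at the top edge and turned about 17°. I'll align with it and move it into view.

Request:
send_rows --deltas '[[[-0.006,0.03,-0.01],-0.07],[[-0.012,0.06,-0.02],-0.14],[[-0.018,0.09,-0.03],-0.19],[[-0.018,0.09,-0.03],-0.19],[[-0.018,0.09,-0.03],-0.19]]'

```text
clock: 4.65
tool_pos: [0.4522, -0.2412, 0.3166]
orientation: [180.0, -0.1, 17.1]
force: [-0.1, 1.3, -1.0]
opening: 0.0874
gripper_force: 0.0
```

Run:
```python
from h import *
p=ctrl.snapshot("wrist");save(p,"f.png",(140,0,440,220),2.6)
o=ctrl.get_obs();print(o["clock"],o["tool_pos"],o["orientation"],ray(p,(0,0))[0])
for t,z in(("holder",.07),("tongs",.14)):
    for r in ctrl.cut_out(p,t):
        m=r["pixels"].astype(np.uint8);q=cv2.minAreaRect(cv2.findNonZero(m)); print(t,r["conf"],q,m.sum(),atz(p,q[0],z))
        b=cv2.boxPoints(q);print(np.array([atz(p,x,z) for x in b]).round(4)[:,:2].tolist())
```

```text
4.7 [ 0.4520974  -0.24077126  0.31616309] [-1.79989961e+02 -2.56549137e-02  1.70888512e+01] [ 0.52218565 -0.22024617  0.40978099]
holder 0.97 ((292.0, 28.999996185302734), (97.99998474121094, 57.99999237060547), 0.0) 5129 [ 0.59309978 -0.21148203  0.07      ]
[[0.557, -0.1759], [0.6024, -0.1634], [0.6277, -0.2456], [0.5834, -0.2617]]
tongs 0.86 ((294.0, 13.0), (26.0, 68.0), 90.0) 394 [ 0.58860968 -0.21153687  0.14      ]
[[0.5894, -0.1864], [0.6033, -0.2317], [0.5878, -0.2371], [0.5737, -0.191]]
tongs 0.56 ((266.1595458984375, 13.447470664978027), (11.976632118225098, 27.695959091186523), 3.5763344764709473) 257 [ 0.58259411 -0.19289119  0.14      ]
[[0.573, -0.1907], [0.59, -0.187], [0.592, -0.1951], [0.575, -0.1989]]
```

View pics/f.png

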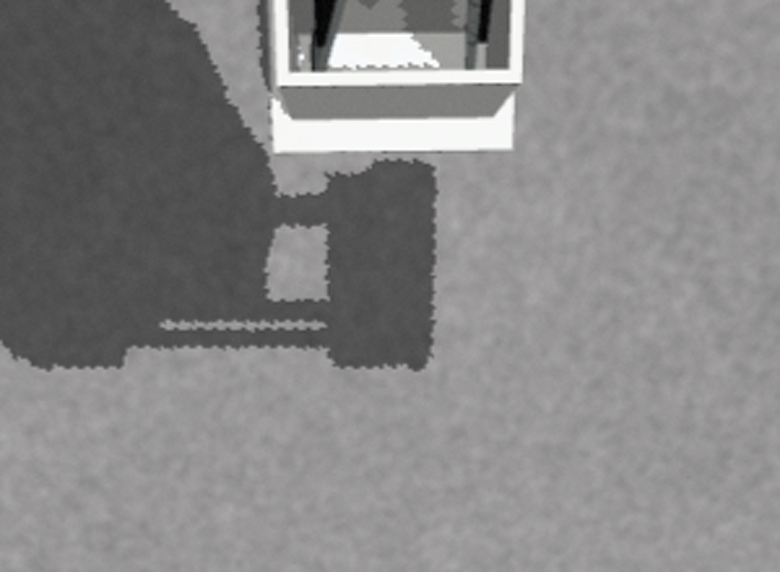

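The holder is squared up to within about 1°, rim edge at crop row 82, but still cut off at the top. Moving forward.

Request:
send_rows --deltas '[[[0.03,0,0],0],[[0.06,0,0],0],[[0.06,0,0],0],[[0.06,0,0],0],[[0.06,0,0],0]]'

```text
clock: 5.22
tool_pos: [0.4975, -0.2269, 0.3157]
orientation: [-180.0, 0.1, 17.2]
force: [-0.4, 0.1, 0.6]
opening: 0.0877
gripper_force: 0.0
```

Run:
```python
from h import *
p=ctrl.snapshot("wrist");save(p,"g.png",(160,0,420,200),3)
o=ctrl.get_obs();print(o["clock"],o["tool_pos"],o["orientation"],ray(p,(0,0))[0])
for t,z in(("holder",.07),("tongs",.14)):
    for r in ctrl.cut_out(p,t):
        m=r["pixels"].astype(np.uint8);q=cv2.minAreaRect(cv2.findNonZero(m)); print(t,r["conf"],q,m.sum(),atz(p,q[0],z))
        b=cv2.boxPoints(q);print(np.array([atz(p,x,z) for x in b]).round(4)[:,:2].tolist())
yaw=np.radians(o["orientation"][2]);T=o["tool_pos"]
print("px of points on tool-x axis z=.147:",[ (d,proj(p,[T[0]+d*np.cos(yaw),T[1]+d*np.sin(yaw),.147]).round(1).tolist()) for d in(.09,.1,.11,.12)])
```

```text
5.2667 [ 0.49724803 -0.22719294  0.31588626] [-1.79978742e+02  3.83049759e-02  1.71646705e+01] [ 0.56763012 -0.20581138  0.40874578]
holder 0.59 ((292.8036193847656, 73.80819702148438), (58.737117767333984, 95.06401824951172), 89.32596588134766) 3651 [ 0.60214736 -0.20902438  0.07      ]
[[0.6126, -0.1602], [0.6388, -0.242], [0.5913, -0.26], [0.5638, -0.1745]]
tongs 0.58 ((294.4798889160156, 58.851234436035156), (47.22080612182617, 67.62117767333984), 88.99491119384766) 2242 [ 0.6050184 -0.2064187  0.14     ]
[[0.6123, -0.1785], [0.6272, -0.2242], [0.5975, -0.2353], [0.582, -0.188]]
px of points on tool-x axis z=.147: [(0.09, [[278.0, 86.1]]), (0.1, [[278.0, 71.3]]), (0.11, [[278.0, 56.1]]), (0.12, [[278.0, 40.5]])]
```

View pics/g.png

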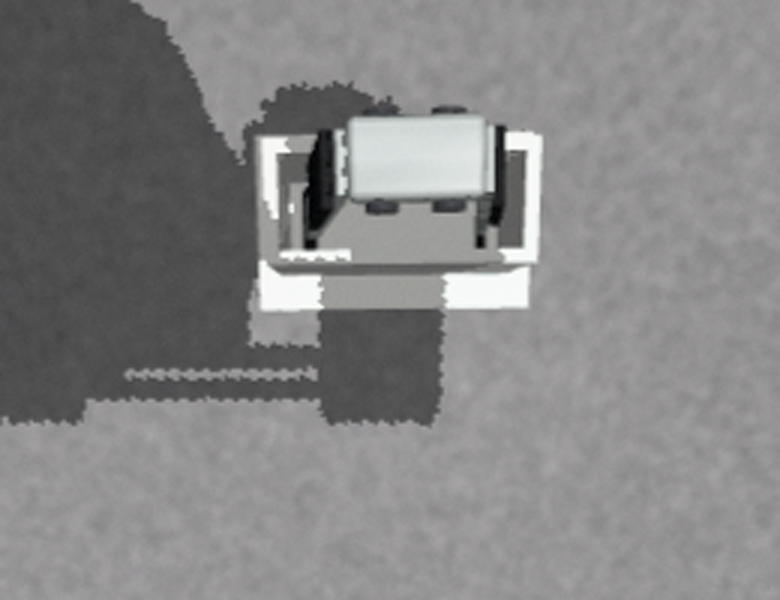

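Run:
```python
from h import *
p=ctrl.snapshot("wrist");o=ctrl.get_obs();yaw=np.radians(o["orientation"][2]);T=np.array(o["tool_pos"])
ex=np.array([np.cos(yaw),np.sin(yaw),0]);ey=np.array([np.sin(yaw),-np.cos(yaw),0])
for n,(u,v),z in(("head",(420,158),.151),("headL",(349,158),.149),("headR",(489,158),.149),("grL",(320,131),.135),("grR",(507,127),.135),("rimc",(399.5,198),.07),("foot front mid",(395,308.5),.004)):
    d=atz(p,(160+u/3,v/3),z);print(n,d.round(4),((d-T)@ex).round(4),((d-T)@ey).round(4))
```

```text
head [ 0.6083 -0.2097  0.151 ] 0.1115 0.0155
headL [ 0.6038 -0.1939  0.149 ] 0.1118 -0.0009
headR [ 0.6134 -0.2251  0.149 ] 0.1118 0.0317
grL [ 0.6095 -0.1847  0.135 ] 0.12 -0.0081
grR [ 0.6237 -0.228   0.135 ] 0.1208 0.0375
rimc [ 0.6086 -0.2082  0.07  ] 0.1123 0.0141
foot front mid [ 0.5794 -0.2187  0.004 ] 0.0812 0.0156
```

Head, grips and rim all agree: tongs about 112 mm ahead and 15 mm along tool y. Going above, then down.

Request:
send_rows --deltas '[[[0.04,0.006,0],0],[[0.08,0.012,0],0],[[0.12,0.019,0],0],[[0.14,0.019,0],0],[[0.14,0.019,0],0]]'

```text
clock: 5.83
tool_pos: [0.6115, -0.2088, 0.3149]
orientation: [-180.0, 0.0, 17.2]
force: [-0.8, -0.2, 0.7]
opening: 0.0873
gripper_force: 0.0
```

Request:
send_rows --deltas '[[[0,0,0.03],0],[[0,0,0.06],0],[[0,0,0.09],0],[[0,0,0.11],0],[[0,0,0.11],0]]'

```text
clock: 6.25
tool_pos: [0.6065, -0.2093, 0.2245]
orientation: [-179.8, 0.3, 17.1]
force: [-0.9, 0.0, -0.1]
opening: 0.0873
gripper_force: 0.0
```

Run:
```python
from h import *
s=ctrl.snapshot("scene");save(s,"i.png",(150,90,350,240),3.8)
p=ctrl.snapshot("wrist");save(p,"h.png",None,1)
o=ctrl.get_obs();print(o["clock"],o["tool_pos"],o["orientation"],o["force"])
```

```text
6.35 [ 0.60866429 -0.20976994  0.22859202] [1.79988839e+02 3.90091776e-02 1.71142306e+01] [0.833036   0.41467399 0.13215416]
```

View pics/i.png

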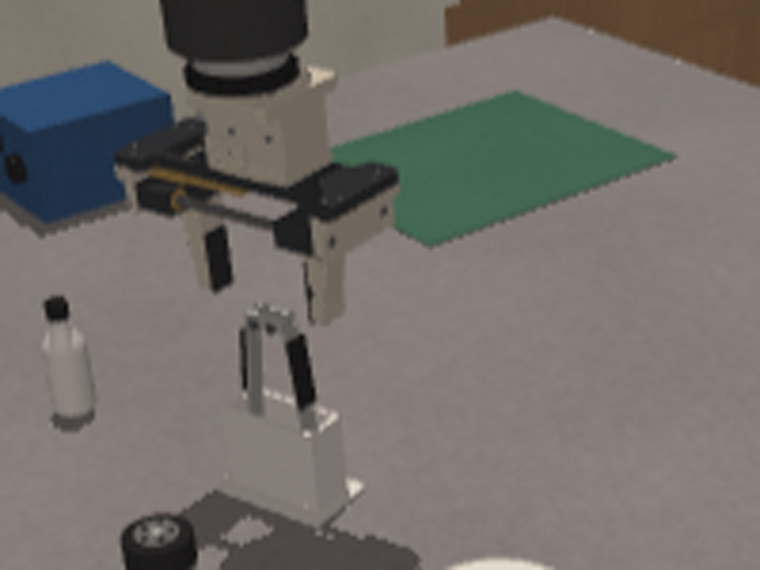

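The open fingers stand above the tongs and straddle the head at crop (270,315). Descending the last 70 mm, then closing to about 48 mm.

Request:
send_rows --deltas '[[[0,0,0.02],0],[[0,0,0.04],0],[[0,0,0.06],0],[[0,0,0.08],0],[[0,0,0.088],0]]'

```text
clock: 6.77
tool_pos: [0.609, -0.2095, 0.1577]
orientation: [180.0, -0.0, 17.1]
force: [-0.1, 0.2, -0.9]
opening: 0.0877
gripper_force: 0.0
```

Request:
send_rows --deltas '[[[0,0,0],0],[[0,0,0],0],[[0,0,0],0],[[0,0,0],0],[[0,0,0],0]]' --gripper 0.54

```text
clock: 7.18
tool_pos: [0.6096, -0.2094, 0.1589]
orientation: [180.0, -0.1, 17.1]
force: [0.1, 0.3, 0.6]
opening: 0.0597
gripper_force: 0.0
```

Request:
send_rows --deltas '[[[0,0,0],0],[[0,0,0],0],[[0,0,0],0],[[0,0,0],0],[[0,0,0],0]]'

```text
clock: 7.6
tool_pos: [0.6096, -0.2097, 0.1584]
orientation: [179.9, -0.1, 17.1]
force: [-0.1, -3.3, 3.0]
opening: 0.0477
gripper_force: 11.1
```

Held at 47.7 mm with 11 N. Lifting slowly.

Request:
send_rows --deltas '[[[0,0,-0.008],0],[[0,0,-0.018],0],[[0,0,-0.03],0],[[0,0,-0.042],0],[[0,0,-0.055],0]]'

```text
clock: 8.02
tool_pos: [0.6091, -0.2093, 0.2029]
orientation: [-180.0, -0.0, 17.1]
force: [-0.4, 0.0, -1.0]
opening: 0.0476
gripper_force: 8.2
```

Request:
send_rows --deltas '[[[0,0,-0.015],0],[[0,0,-0.03],0],[[0,0,-0.045],0],[[0,0,-0.06],0],[[0,0,-0.07],0]]'

```text
clock: 8.43
tool_pos: [0.6095, -0.2095, 0.26]
orientation: [180.0, -0.1, 17.1]
force: [-0.3, -0.0, 0.0]
opening: 0.0476
gripper_force: 8.2
```

Request:
send_rows --deltas '[[[0,0,-0.015],0],[[0,0,-0.03],0],[[0,0,-0.045],0],[[0,0,-0.055],0],[[0,0,-0.055],0]]'

```text
clock: 8.85
tool_pos: [0.6099, -0.2096, 0.3043]
orientation: [179.9, -0.2, 17.1]
force: [-0.1, 0.1, 0.3]
opening: 0.0472
gripper_force: 8.2
```

Request:
send_rows --deltas '[[[0,0,0],0],[[0,0,0],0],[[0,0,0],0],[[0,0,0],0],[[0,0,0],0]]'

```text
clock: 9.27
tool_pos: [0.609, -0.2094, 0.3011]
orientation: [-180.0, 0.1, 17.1]
force: [0.5, 0.0, -1.4]
opening: 0.0474
gripper_force: 8.2
```

Run:
```python
from h import *
s=ctrl.snapshot("scene");save(s,"j.png",(120,60,400,270),2.8)
for r in ctrl.boxes_of(s,"tongs"): print(r)
o=ctrl.get_obs();print(o["clock"],o["tool_pos"],o["orientation"],o["force"])
```

```text
{'xy': [0.3838, 0.3724], 'conf': 0.64}
9.3667 [ 0.60909113 -0.20937827  0.30143126] [-1.79989515e+02  2.76711209e-02  1.71253058e+01] [-0.09369427 -0.52542293 -0.99067487]
```

View pics/j.png

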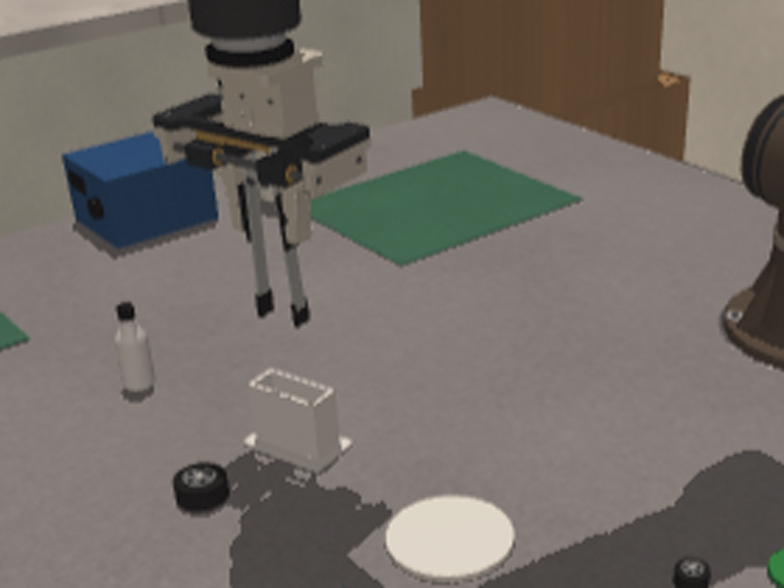

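The tongs hang upright in the fingers, jaw ends at crop (265,305) and (300,318), well above the empty holder. Carrying them to a viewing spot behind the wheel.

Request:
send_rows --deltas '[[[-0.003,-0.015,0],0],[[-0.008,-0.04,0],0],[[-0.013,-0.075,0],0],[[-0.019,-0.11,0],0],[[-0.024,-0.145,0],0]]'

```text
clock: 9.78
tool_pos: [0.5555, -0.1031, 0.3016]
orientation: [-180.0, 0.0, 17.1]
force: [0.3, -0.2, -0.6]
opening: 0.0473
gripper_force: 8.2
```

Request:
send_rows --deltas '[[[-0.006,-0.035,0],0],[[-0.012,-0.07,0],0],[[-0.018,-0.105,0],0],[[-0.023,-0.14,0],0],[[-0.028,-0.17,0],0]]'

```text
clock: 10.2
tool_pos: [0.4938, 0.0207, 0.3019]
orientation: [-180.0, -0.0, 17.1]
force: [1.7, 0.6, -0.6]
opening: 0.0475
gripper_force: 8.2
```

Request:
send_rows --deltas '[[[-0.006,-0.035,0],0],[[-0.012,-0.07,0],0],[[-0.018,-0.105,0],0],[[-0.023,-0.14,0],0],[[-0.028,-0.17,0],0]]'

```text
clock: 10.62
tool_pos: [0.4324, 0.1439, 0.302]
orientation: [-180.0, -0.0, 17.1]
force: [0.3, 1.0, -1.4]
opening: 0.0476
gripper_force: 8.2
```

Request:
send_rows --deltas '[[[-0.005,-0.03,0],0],[[-0.01,-0.06,0],0],[[-0.014,-0.08,0],0],[[-0.015,-0.087,0],0],[[-0.015,-0.087,0],0]]'

```text
clock: 11.03
tool_pos: [0.401, 0.2064, 0.3019]
orientation: [-180.0, -0.0, 17.3]
force: [0.7, -0.5, -0.6]
opening: 0.0478
gripper_force: 8.2
```

Request:
send_rows --deltas '[[[0,0,0],0],[[0,0,0],0],[[0,0,0],0],[[0,0,0],0],[[0,0,0],0]]'

```text
clock: 11.45
tool_pos: [0.402, 0.205, 0.3017]
orientation: [180.0, 0.0, 17.1]
force: [-0.8, 0.0, -0.9]
opening: 0.0476
gripper_force: 8.2
```

Run:
```python
from h import *
p=ctrl.snapshot("wrist");save(p,"k.png",None,1.4)
o=ctrl.get_obs();yaw=np.radians(o["orientation"][2]);T=np.array(o["tool_pos"])
print(o["clock"],T,o["orientation"],o["force"],o["gripper_force"],o["opening"])
ex=np.array([np.cos(yaw),np.sin(yaw),0]);ey=np.array([np.sin(yaw),-np.cos(yaw),0])
for r in ctrl.cut_out(p,"wheel"):
    m=r["pixels"].astype(np.uint8);c,rad=cv2.minEnclosingCircle(cv2.findNonZero(m));X=atz(p,c,.052)
    print("wheel",r["conf"],c,rad,X.round(4),((X-T)@ex).round(4),((X-T)@ey).round(4))
s=ctrl.snapshot("scene")
for r in ctrl.cut_out(s,"wheel"):
    m=r["pixels"].astype(np.uint8);c,rad=cv2.minEnclosingCircle(cv2.findNonZero(m));print("scene wheel",r["conf"],c,rad,atz(s,c,.05).round(4))
for q in(p,s):
  for r in ctrl.cut_out(q,"plate"):
    m=r["pixels"].astype(np.uint8); e=cv2.fitEllipse(max(cv2.findContours(m,0,1)[0],key=len)); print("plate",r["conf"],e,atz(q,e[0],.007))
# expected jaw pixels
J=T-np.array([0,0,.1424]);print("jaw px",[proj(p,J+s_*ey+[0,0,-.012]).round(0).tolist() for s_ in(-.024,.024)])
```

```text
11.5 [0.40195639 0.2050685  0.30171083] [1.79993383e+02 6.19917908e-03 1.70746270e+01] [-0.48060368  0.1013676  -1.00051376] 8.195373147027567 0.04753543729540447
wheel 0.67 (278.0, 69.5) 17.755380630493164 [0.5069 0.2368 0.052 ] 0.1096 0.0004
scene wheel 0.53 (366.39874267578125, 266.0696105957031) 6.142863750457764 [0.5127 0.2422 0.05  ]
plate 0.69 ((497.857421875, 56.69966506958008), (109.07592010498047, 129.2459716796875), 42.42296600341797) [0.59056802 0.02247616 0.007     ]
plate 0.78 ((280.51513671875, 252.24795532226562), (29.528718948364258, 45.81885528564453), 86.23027038574219) [0.59536032 0.02991143 0.007     ]
jaw px [[[246.0, 211.0]], [[309.0, 211.0]]]
```

View pics/k.png

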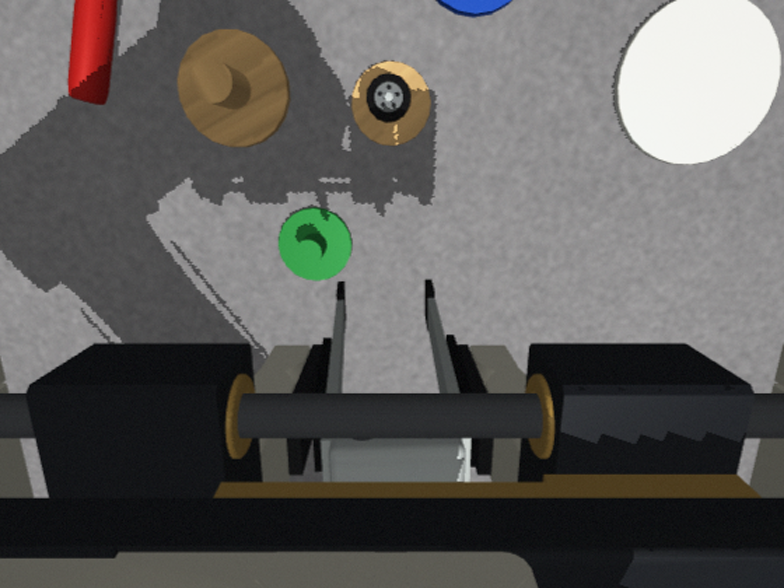

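The picture shows the jaws at (341,285) and (429,283), about 2 mm left of the tool centre, and the wheel at (389,97), 110 mm ahead. That was my tenth view, so from here I use numbers only. Moving over the wheel, then down.

Request:
send_rows --deltas '[[[0.02,0,0],0],[[0.055,0.001,0],0],[[0.09,0.002,0],0],[[0.125,0.003,0],0],[[0.139,0.003,0],0]]'

```text
clock: 12.17
tool_pos: [0.5114, 0.2368, 0.3011]
orientation: [180.0, 0.0, 17.1]
force: [1.0, 0.4, -1.4]
opening: 0.0474
gripper_force: 8.2
```

Request:
send_rows --deltas '[[[0,0,0],0],[[0,0,0.015],0],[[0,0,0.04],0],[[0,0,0.055],0],[[0,0,0.06],0]]'

```text
clock: 12.58
tool_pos: [0.5071, 0.2352, 0.2517]
orientation: [180.0, 0.2, 17.1]
force: [-0.6, -1.0, -0.9]
opening: 0.0477
gripper_force: 8.2
```

Request:
send_rows --deltas '[[[0,0,0],0],[[0,0,0],0],[[0,0,0],0],[[0,0,0],0],[[0,0,0],0]]'

```text
clock: 13.0
tool_pos: [0.5089, 0.2362, 0.2546]
orientation: [-180.0, -0.1, 17.1]
force: [0.3, -0.5, -1.0]
opening: 0.0472
gripper_force: 8.2
```

Run:
```python
from h import *
o=ctrl.get_obs();T=np.array(o["tool_pos"]);yaw=np.radians(o["orientation"][2]);ey=np.array([np.sin(yaw),-np.cos(yaw),0])
print(o["clock"],T,o["orientation"],o["force"])
for n in("scene","side"):
    s=ctrl.snapshot(n)
    J=T-np.array([0,0,.1424]);print(n,"jaw bottoms exp px",[proj(s,J+k*ey+[0,0,-.012]).round(1).tolist() for k in(-.026,.026)], "wheel exp",proj(s,[J[0],J[1],.048]).round(1))
    for t in("wheel","tongs","tongs_tip"):
        for r in ctrl.cut_out(s,t):
            m=r["pixels"].astype(np.uint8);print(t,r["conf"],cv2.boundingRect(m),px(s,r["xy"]).round(1))
            if t=="tongs" and n=="scene":
                ys,xs=np.nonzero(m)
                for y in range(ys.max()-8,ys.max()+1,2): print(y,xs[ys==y].tolist())
```

```text
13.0 [0.50888433 0.23618599 0.25459705] [-1.79968275e+02 -7.25991709e-02  1.71327935e+01] [ 0.32757226 -0.4641745  -1.0067018 ]
scene jaw bottoms exp px [[[378.2, 250.5]], [[356.7, 243.1]]] wheel exp [[365.5 264.8]]
wheel 0.46 (360, 260, 14, 14) [369.9 264.8]
tongs 0.59 (357, 189, 25, 63) [366.2 213.5]
243 [357, 358, 359, 360, 377, 378, 379, 380]
245 [358, 376, 377, 378, 379, 380]
247 [376, 377, 378, 379, 380]
249 [376, 377, 378, 379]
251 [377, 378]
tongs_tip 0.78 (357, 188, 25, 65) [364.7 220.1]
tongs_tip 0.22 (352, 271, 26, 19) [362.5 280.3]
side jaw bottoms exp px [[[265.6, 279.8]], [[268.6, 265.6]]] wheel exp [[267.5 283.2]]
tongs 0.49 (263, 265, 9, 16) [265.6 272. ]
```

Jaws and wheel line up in the scene camera within 2–3 mm. Lowering around the wheel and closing.

Request:
send_rows --deltas '[[[0.002,0,0.01],0],[[0.002,0,0.025],0],[[0.002,0,0.045],0],[[0.002,0,0.065],0],[[0.002,0,0.077],0]]'

```text
clock: 13.82
tool_pos: [0.5096, 0.236, 0.1899]
orientation: [180.0, 0.1, 17.1]
force: [-1.1, -0.4, -0.7]
opening: 0.0477
gripper_force: 8.2
```

Request:
send_rows --deltas '[[[0,0,0],0],[[0,0,0],0],[[0,0,0],0],[[0,0,0],0],[[0,0,0],0]]'

```text
clock: 14.23
tool_pos: [0.5106, 0.2368, 0.193]
orientation: [-180.0, -0.1, 17.1]
force: [-0.2, 0.6, -0.6]
opening: 0.0477
gripper_force: 8.2
```

Request:
send_rows --deltas '[[[0,0,0],0],[[0,0,0],0],[[0,0,0],0],[[0,0,0],0],[[0,0,0],0]]' --gripper 0.5

```text
clock: 14.65
tool_pos: [0.5102, 0.2365, 0.1922]
orientation: [-180.0, -0.0, 17.1]
force: [-0.4, 0.6, -1.1]
opening: 0.044
gripper_force: 14.2
```

Request:
send_rows --deltas '[[[0,0,0],0],[[0,0,0],0],[[0,0,0],0],[[0,0,0],0],[[0,0,0],0]]' --gripper 0.3

```text
clock: 15.07
tool_pos: [0.5102, 0.2365, 0.1922]
orientation: [180.0, -0.0, 17.1]
force: [-0.3, 0.1, -0.4]
opening: 0.0429
gripper_force: 30.0
```

Request:
send_rows --deltas '[[[0,0,0],0],[[0,0,0],0],[[0,0,0],0],[[0,0,0],0],[[0,0,0],0]]' --gripper 0

```text
clock: 15.48
tool_pos: [0.5103, 0.2365, 0.1922]
orientation: [-180.0, -0.0, 17.1]
force: [-0.6, 1.0, -0.0]
opening: 0.0425
gripper_force: 30.0
```

Opening 42.5 mm with 30 N means the wheel is nipped. Lifting gently.

Request:
send_rows --deltas '[[[0,0,-0.003],0],[[0,0,-0.008],0],[[0,0,-0.014],0],[[0,0,-0.02],0],[[0,0,-0.026],0]]'

```text
clock: 15.9
tool_pos: [0.5104, 0.2365, 0.2137]
orientation: [-180.0, -0.0, 17.1]
force: [0.1, 0.2, -0.6]
opening: 0.0428
gripper_force: 30.0
```

Request:
send_rows --deltas '[[[0,0,-0.008],0],[[0,0,-0.018],0],[[0,0,-0.03],0],[[0,0,-0.04],0],[[0,0,-0.048],0]]'

```text
clock: 16.32
tool_pos: [0.5105, 0.2366, 0.2528]
orientation: [-180.0, -0.1, 17.1]
force: [0.7, -0.4, -1.0]
opening: 0.0425
gripper_force: 30.0
```

Request:
send_rows --deltas '[[[0,0,0],0],[[0,0,0],0],[[0,0,0],0],[[0,0,0],0],[[0,0,0],0]]'

```text
clock: 16.73
tool_pos: [0.51, 0.2363, 0.2508]
orientation: [180.0, 0.1, 17.1]
force: [0.2, 0.3, -1.1]
opening: 0.0425
gripper_force: 30.0
```

Run:
```python
from h import *
o=ctrl.get_obs();T=np.array(o["tool_pos"]);yaw=np.radians(o["orientation"][2]);ex=np.array([np.cos(yaw),np.sin(yaw),0]);ey=np.array([np.sin(yaw),-np.cos(yaw),0])
print(o["clock"],T,o["opening"],o["gripper_force"],o["force"])
for n in("scene","side"):
    s=ctrl.snapshot(n);print(n,"wheel exp",proj(s,T-[0,0,.1424]).round(1))
    for t in("wheel","tongs_tip"):
        for r in ctrl.cut_out(s,t): print(t,r["conf"],cv2.boundingRect(r["pixels"].astype(np.uint8)),px(s,r["xy"]).round(1))
D=np.array([.592,.025,0])-T;print((D@ex)/.8,(D@ey)/.8)
```

```text
16.7333 [0.51004349 0.23634607 0.2508189 ] 0.04250146917316351 29.973572194576263 [ 0.18979814  0.31383681 -1.09689339]
scene wheel exp [[367.3 244. ]]
tongs_tip 0.96 (358, 191, 23, 63) [361.5 215.6]
side wheel exp [[266.7 270.8]]
wheel 0.48 (269, 268, 5, 8) [270.7 269.1]
0.020107497400850056 0.2826362306377979
```

Wheel still nipped and visible lifted in the side camera at (270,269). Carrying it to the plate.

Request:
send_rows --deltas '[[[0.001,0.01,0],0],[[0.002,0.025,0],0],[[0.003,0.045,0],0],[[0.005,0.068,0],0],[[0.007,0.093,0],0]]'

```text
clock: 17.45
tool_pos: [0.5378, 0.1656, 0.2514]
orientation: [180.0, -0.0, 17.2]
force: [-0.3, -0.3, -1.1]
opening: 0.0428
gripper_force: 30.0
```

Request:
send_rows --deltas '[[[0.002,0.025,0],0],[[0.004,0.05,0],0],[[0.006,0.075,0],0],[[0.008,0.1,0],0],[[0.009,0.122,0],0]]'

```text
clock: 17.87
tool_pos: [0.5736, 0.0736, 0.2514]
orientation: [180.0, 0.0, 17.1]
force: [-0.2, 0.3, -1.9]
opening: 0.0423
gripper_force: 30.0
```

Request:
send_rows --deltas '[[[0.001,0.02,0],0],[[0.002,0.037,0],0],[[0.003,0.052,0],0],[[0.004,0.062,0],0],[[0.004,0.068,0],0]]'

```text
clock: 18.28
tool_pos: [0.5925, 0.0237, 0.2513]
orientation: [180.0, 0.0, 17.1]
force: [-0.8, 1.2, -1.5]
opening: 0.0428
gripper_force: 30.0
```

Request:
send_rows --deltas '[[[0,0,0],0],[[0,0,0],0],[[0,0,0],0],[[0,0,0],0],[[0,0,0],0]]'

```text
clock: 18.7
tool_pos: [0.5921, 0.0254, 0.2514]
orientation: [-180.0, -0.0, 17.2]
force: [-0.1, 0.2, -0.9]
opening: 0.0429
gripper_force: 30.0
```

Request:
send_rows --deltas '[[[0,0,0],0],[[0,0,0],0],[[0,0,0],0],[[0,0,0],0],[[0,0,0],0]]'

```text
clock: 19.12
tool_pos: [0.5922, 0.0249, 0.2514]
orientation: [-180.0, -0.0, 17.1]
force: [0.4, -0.5, -1.9]
opening: 0.0425
gripper_force: 30.0
```

Run:
```python
from h import *
o=ctrl.get_obs();T=np.array(o["tool_pos"]);W=T-[0,0,.1424]
print(o["clock"],T,o["orientation"],o["opening"],o["gripper_force"],o["force"])
for n in("scene","side"):
    s=ctrl.snapshot(n);print(n,"wheel exp",proj(s,W).round(1),"plate exp under it",proj(s,[W[0],W[1],.007]).round(1))
    for t in("wheel","plate","tongs_tip"):
        for r in ctrl.cut_out(s,t): 
            b=cv2.boundingRect(r["pixels"].astype(np.uint8));print(t,r["conf"],b,px(s,r["xy"]).round(1),atz(s,px(s,r["xy"]),.007 if t=="plate" else W[2]).round(3))
```

```text
19.1167 [0.59220994 0.02486619 0.25137904] [-1.79998399e+02 -2.78492143e-03  1.71310755e+01] 0.04247717787095775 29.973633885383606 [ 0.38876796 -0.54682513 -1.88508319]
scene wheel exp [[279.  217.9]] plate exp under it [[280.2 250.8]]
plate 0.9 (258, 238, 46, 30) [281.4 254.6] [0.6   0.039 0.007]
tongs_tip 0.97 (268, 169, 20, 58) [273.5 198.5] [ 0.545 -0.056  0.109]
tongs_tip 0.28 (352, 266, 25, 25) [362.1 279.4] [0.606 0.308 0.109]
side wheel exp [[273.6 214.6]] plate exp under it [[273.9 235.6]]
plate 0.81 (258, 224, 34, 27) [273.6 235.5] [0.593 0.025 0.007]
tongs_tip 0.46 (271, 206, 7, 16) [276.5 214.6] [0.584 0.021 0.109]
```

The plate centre and jaws agree within a few mm, the opening is steady at 42.5 mm (it would shut further if empty), and the arm is still. Handing in.

```bash
python3 -c "
from plant import ctrl
print(ctrl.close_job())"
```

```text
the job is handed in; nothing more can be done
None
```

The job is handed in: the tongs are closed on the wheel (42.5 mm across the grips, 30 N), held still about 10 cm above the middle of the plate; no verdict came back, and the cameras didn't pick out the wheel in the last pictures, so its place there is inferred from the steady grip.

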